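# Stack the top tier on a pastry cooling rack

## Robot

A 7-joint arm with a two-finger parallel gripper is mounted at the origin on the work surface. World frame = base frame: x ahead of the robot, y to its left, z up, the work surface at z = 0. Lengths are in m, angles in rad, forces in N, time in s.
With the tool pointing down it reaches from about 0.4 to 0.9 m from the base axis. Payload 5.5 kg.
Tool frame: the origin (TCP) lies on the centre line of the jaws, within the pads' length; the fingertips stand 17 mm ahead of it and the grasp point (between the pads) lies 2 mm behind it; z points along the fingers, y is the direction in which the jaws open and shut (so a half turn about z gives the same grasp; the last joint's range is limited). The gripper opens to 92 mm and grips with 3 to 60 N. Pads are 19 mm wide; open, the fingers measure 130 mm over their backs; the gripper's body (75 mm by 190 mm) begins 47 mm behind the grasp point.
Start: joints at [0.263, 0.501, -0.427, 1.55, 0.221, 1.138, -0.21], TCP at [0.65, 0, 0.244] pointing down, gripper open.
Joint ranges: [-2.88, 2.88], [-0.31, 2.03], [-1.54, 1.56], [0.2, 2.42], [-1.41, 4.55], [0.19, 2.02], [-2.57, 2.57]. Speed limits (rad/s): [2.57, 2.57, 3.14, 3.14, 3.14, 3.14, 3.14].

## Interface

Orientations are given as [roll, pitch, yaw] about the fixed x, y, z axes, in that order (R = Rz(yaw) Ry(pitch) Rx(roll)).
In Python, from station import robot, eyes gives the robot as it stands.
- The arm moves only by the shell command python3 -m crank 'ROWS' [FORCE]. ROWS is a JSON object of lists of equal length, an entry for each row: "offset": the shift along the tool's x, y, z in m, a list of three; "rotation": the turn, a rotation vector about the tool's x, y, z in rad, a list of three; "hand": the closure, from -1 (fully open) to 1 (shut), so that 0 is half open. In form: {"offset": [[tx, ty, tz], ...], "rotation": [[rx, ry, rz], ...], "hand": [hand, ...]}. A call has exactly 8 rows; each row shifts and turns the commanded pose from where the row before left it, along the tool's axes as they then stand; what a row does not reach is not made up. A row lasts 1/10 s, in which the tool goes at most 50 mm and 8.59 degrees, less where a joint would pass 70% of its speed; a pose out of reach is approached as far as the arm can. A call is refused whole if a number of a shift passes 0.05 or a number of a turn 0.15, either way. A call with a gripper value outside its range is refused whole. The fingers move at their own pace and stop on an object; FORCE is the grip in N (left out, the last holds). Time passes only in rows, so rows that do not move let the fingers close, or fill a call up. It gives the time, the measured TCP pose, the force and the opening at its end, in the units of the state.
- robot.get_state(): the state, without advancing time (a new reading comes with each control period).
- eyes.snapshot(name): name is "scene" or "side" or "wrist"; returns (picture, depth): 480x640x3 uint8, red, green, blue; 480x640 float32, m along the optical axis (not along the pixel's ray), 0 where there is no reading.
- eyes.camera_params(name): a dict with "K" (3x3 intrinsics, pixels), "dist" ([k1, k2, p1, p2, k3] as OpenCV has them; the pictures are not rectified), "R" (3x3) and "t" (3): a world point X has camera coordinates R X + t. Camera axes: x right, y down, z forward; pixel columns grow to the right and rows downward; lengths in m; the calibration is good to about 2 mm. A picture is of the moment at which its call begins: read the wrist's pose just before it. camera_params takes no time and is no camera call; for the wrist camera it gives the pose at the moment of the call.
- robot.sign_off(): hands the job in, once; it reports no verdict.
Trained networks look in the newest picture that a camera, given by its name, has taken for a name from the list of things; names that differ only in an ending like _2 or _b are one class to them, and where a whole thing is asked for, a point or a joint stands for the part that bears it (a point fixed in the world has none). Each returns a list of dicts, best first, with "p" (0 to 1); they miss things now and then, are a little off and sometimes report something else, mostly with a low value. They report only what shows in the picture. A call takes as long as a camera call.
- eyes.search_frame(name, camera): "at" ([x, y, z] in m, in world coordinates, good to about 4 mm: the middle of the surface that is visible of it).
- eyes.outline_of(name, camera): "mask" (480x640 bool, what is visible of it).
- eyes.tip_of(name, camera): "at" ([x, y, z] in m, in world coordinates, good to about 4 mm: a listed point, or the origin of a listed thing).
The state is a dict: "time_s": time; "joints": joint angles; "dq": joint speeds; "joint_efforts": joint torques, N m; "ee_pos": TCP position; "ee_rot": TCP orientation; "force": force on the tool from outside, world axes, zero at the start; "moment": the same for the moment, N m; "finger_gap": finger opening in m.
Only numpy, scipy, OpenCV 4.12 (cv2) and the standard library are available. Lean on these libraries where they do the work, as an engineer would, in place of code of your own. Each camera call takes 0.05 s, during which the arm holds its last target.

## Task

Pick up the oblong top tier by its handle and stack it on the base tier over the dish, all four of its posts in the base tier's corner sockets. Lower it until the posts stand on the socket floors before you let go, and do not disturb the dish or the small square tier.

Things in the scene. Friction and masses are not known exactly. Their poses are not given: they have to be found in the camera images.
- tier_handle (a point): Centre of the bar handle of the top tier: loose white 0.6 kg oblong slatted deck on four corner posts, 12 mm thick, axes 150 mm apart in x, 110 in y; feet 125 mm, deck 65 mm below this point. Bare steel bar over the deck's centre, along x: 100 long, 14 wide, 14 high, an upright under each end (44 mm from middle), 54 mm free below. x along bar and long side, z up; half a turn makes no difference.
- base_tier: Base tier, white-coated steel, fixed: low oblong slatted deck, four uprights each with an open square socket on top. Socket centres 150 mm apart in x, 110 in y; 40 mm square inside, walls 4, depth 25; floor 70 mm, rim 95 mm above origin. Origin: centre of footprint on the worktop; x along long side, z up. With the top tier seated, its handle centre is 195 mm above the origin.
- small_tier: Loose bystander: looks like the top tier, same height and handle, but smaller and square, post axes 96 mm apart both ways, so it does not fit the base tier. Leave it where it is. Origin: centre of footprint on the worktop; z up.
- dish: Terracotta round dish, 64 mm across, 45 mm high, loose on the base tier's deck between the sockets; it stays there. Origin: centre of its underside, 30 mm above the worktop.

How it is judged:
By the outcome, as a careful person would: the job done as asked, in the order asked, and still so for the second after the job is handed in, with the robot touching nothing.
It also fails if it takes over 35 s, if anything falls off the work surface, if the arm or the gripper's body presses on something with over 40 N, if the wrist force passes 120 N, or if a joint passes its speed limit or range.

## Working session

There is one attempt and no reset: what is moved stays moved. The work goes in short steps, Python scripts to look and compute and a shell command to move; the robot and the scene stay as the last step left them, time stands still between calls to the robot, and variables do not carry over. Pictures are saved under pics/ and viewed, and the job is handed in when it is done.

```bash
mkdir -p pics; ls
python3 - <<'E'
from station import robot, eyes
import cv2
s=robot.get_state(); print({k:s[k] for k in('time_s','ee_pos','ee_rot','force','finger_gap')})
for c in("scene","side","wrist"):
    im,d=eyes.snapshot(c); cv2.imwrite(f"pics/{c}0.png",im[:,:,::-1])
    for n in("tier_handle","base_tier","small_tier","dish"):
        r=eyes.tip_of(n,c); print(c,n,[(q['p'],[round(float(v),4) for v in q['at']]) for q in r][:3])
print(robot.get_state()['time_s'])
E
```

```text
pics
{'time_s': 0.0, 'ee_pos': array([ 6.49323440e-01, -2.42166736e-05,  2.42648863e-01]), 'ee_rot': array([-3.13961139e+00, -7.81178956e-05,  1.57088462e+00]), 'force': array([0.23461165, 0.15483401, 0.16845588]), 'finger_gap': 0.09153614189470338}
scene tier_handle [(0.82, [0.5355, -0.2846, 0.1261])]
scene base_tier [(0.94, [0.5339, 0.01, -0.0009])]
scene small_tier [(0.87, [0.5576, 0.326, -0.0025])]
scene dish [(0.87, [0.5362, 0.0094, 0.0315])]
side tier_handle [(0.71, [0.5353, -0.2847, 0.1274])]
side base_tier [(0.26, [0.5358, -0.2826, 0.1275])]
side small_tier [(0.67, [0.5564, 0.3238, 0.0018])]
side dish [(0.62, [0.5309, 0.0067, 0.0246])]
wrist tier_handle []
wrist base_tier [(0.71, [0.5365, 0.0101, 0.0016])]
wrist small_tier []
wrist dish [(0.58, [0.5317, 0.0052, 0.029])]
0.75
```

View pics/scene0.png

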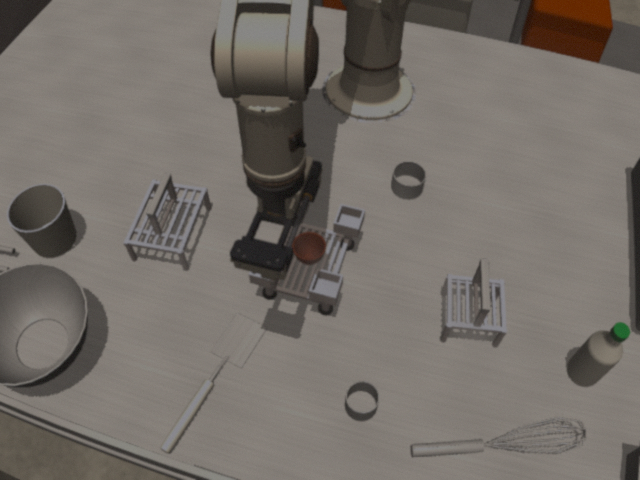

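View pics/side0.png

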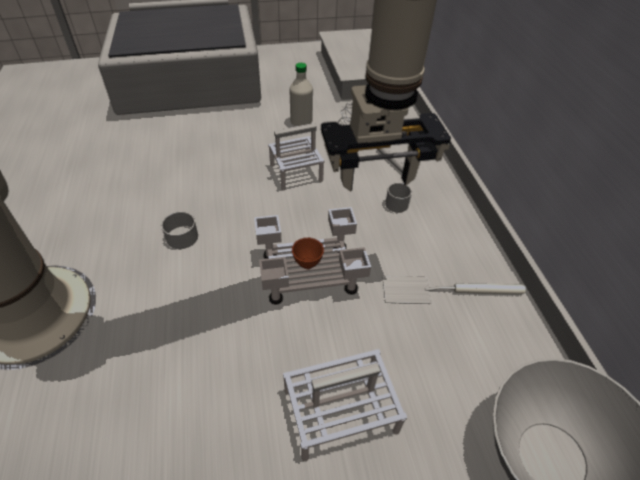

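View pics/wrist0.png

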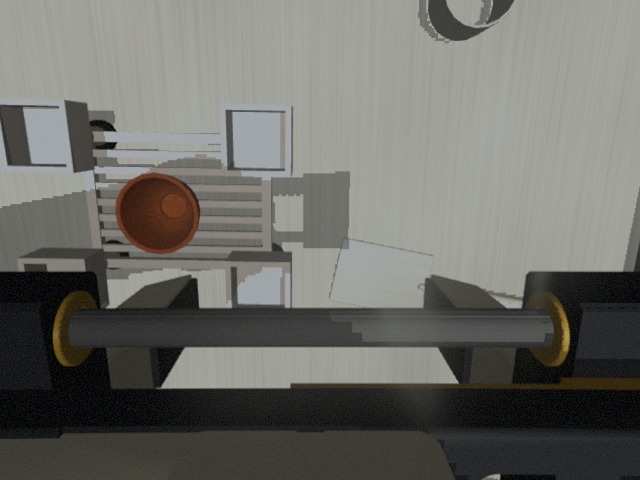

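The scene view shows the oblong tier at px (165,222), the base with the dish at (310,255) and the small square tier at (478,303). The side view agrees: oblong at (345,400), small at (297,150). Next I'll measure the yaws from depth.

```bash
cat > h.py <<'E'
from station import robot, eyes
import cv2, numpy as np
def cloud(c, save=None):
    P=eyes.camera_params(c); im,d=eyes.snapshot(c)
    if save: cv2.imwrite(save,im[:,:,::-1])
    v,u=np.nonzero(d>0); z=d[v,u]
    n=cv2.undistortPoints(np.stack([u,v],1).astype(np.float64)[:,None],np.array(P['K']),np.array(P['dist']))[:,0]
    X=np.c_[n*z[:,None],z]
    return (X-np.array(P['t']))@np.array(P['R']), np.c_[u,v]   # R^T (X-t)
def box(W,c,r,z0,z1):
    return W[(np.hypot(W[:,0]-c[0],W[:,1]-c[1])<r)&(W[:,2]>z0)&(W[:,2]<z1)]
def rect(p):
    (c,s,a)=cv2.minAreaRect((p[:,:2]*1000).astype(np.float32)); return np.round(c,1),np.round(s,1),round(a,2)
E
python3 - <<'E'
from h import *
for c in("scene","side","wrist"):
    W,_=cloud(c)
    for nm,ctr,r,z0,z1 in(("bar",(.535,-.285),.08,.112,.14),("deck",(.535,-.285),.13,.045,.075),("rim",(.535,.01),.13,.088,.1)):
        p=box(W,ctr,r,z0,z1)
        if len(p)<30: print(c,nm,len(p)); continue
        q=p[:,:2]-p[:,:2].mean(0); w,V=np.linalg.eigh(q.T@q); a=np.degrees(np.arctan2(V[1,1],V[0,1]))
        print(c,nm,len(p),rect(p),'mean',p.mean(0).round(4),'pca',round(a,2),'zmax',p[:,2].max().round(4))
E
```

```text
scene bar 438 (array([ 536.1, -283.3]), array([102.6,  16. ]), 5.41) mean [ 0.5409 -0.2814  0.128 ] pca -175.08 zmax 0.1346
scene deck 2532 (array([ 535.9, -283. ]), array([164.9, 123.1]), 5.04) mean [ 0.5441 -0.2791  0.0606] pca 178.72 zmax 0.075
scene rim 668 (array([537.1,   8.7]), array([156.9, 202.2]), 88.99) mean [0.5551 0.0496 0.0931] pca 166.37 zmax 0.0984
side bar 861 (array([ 534.8, -287.2]), array([99.5, 15.7]), 4.8) mean [ 0.5346 -0.2888  0.1297] pca -175.08 zmax 0.1347
side deck 4472 (array([ 535.1, -286.3]), array([162.5, 121.4]), 5.02) mean [ 0.5326 -0.2939  0.0623] pca -177.66 zmax 0.0748
side rim 1115 (array([536.5,   6.8]), array([162. , 198.5]), 89.11) mean [5.377e-01 3.000e-04 9.350e-02] pca 179.47 zmax 0.0984
wrist bar 0
wrist deck 0
wrist rim 5802 (array([535.6,  12.9]), array([147.7, 198.9]), 88.97) mean [0.5348 0.0329 0.0937] pca 173.01 zmax 0.0979
```

Bar: centre about (0.5355, -0.285), yaw about 5.0°. Base: centre about (0.5365, 0.009), yaw about -1.0°. I'll go above the handle and turn the jaws across the bar.

```bash
python3 -m crank '{"offset":[[-0.036,-0.014,0],[-0.036,-0.014,0],[-0.036,-0.014,0],[-0.036,-0.014,0],[-0.036,-0.014,0],[-0.036,-0.014,0],[-0.036,-0.014,0],[-0.033,-0.016,0]],"rotation":[[0,0,0],[0,0,0],[0,0,0],[0,0,0],[0,0,0],[0,0,0],[0,0,0],[0,0,0]],"hand":[-1,-1,-1,-1,-1,-1,-1,-1]}' 30
python3 -m crank '{"offset":[[0,0,0],[0,0,0],[0,0,0],[0,0,0],[0,0,0],[0,0,0],[0,0,0],[0,0,0]],"rotation":[[0,0,0.14],[0,0,0.14],[0,0,0.14],[0,0,0.14],[0,0,0.14],[0,0,0.14],[0,0,0.14],[0,0,0.14]],"hand":[-1,-1,-1,-1,-1,-1,-1,-1]}'
python3 -m crank '{"offset":[[0,0,0],[0,0,0],[0,0,0],[0,0,0],[0,0,0],[0,0,0],[0,0,0],[0,0,0]],"rotation":[[0,0,0.12],[0,0,0.12],[0,0,0.12],[0,0,0],[0,0,0],[0,0,0],[0,0,0],[0,0,0]],"hand":[-1,-1,-1,-1,-1,-1,-1,-1]}'
python3 - <<'E'
from h import *
s=robot.get_state(); print(s['joints'].round(2),s['ee_pos'].round(4),s['ee_rot'].round(4),s['force'].round(2))
W,_=cloud("wrist","pics/w1.png"); 
p=box(W,(.535,-.285),.08,.112,.14); print(len(p)); 
if len(p)>30: print(rect(p),p.mean(0),p[:,2].max())
p=box(W,(.535,-.285),.13,.045,.075); print(len(p)); 
if len(p)>30: print(rect(p),p.mean(0))
print(eyes.tip_of("tier_handle","wrist"))
E
```

```text
time_s: 1.7
ee_pos: [0.5354, -0.2868, 0.2439]
ee_rot: [3.141, 0.0, 1.57]
force: [-0.1, -1.0, -0.1]
finger_gap: 0.0916
time_s: 2.5
ee_pos: [0.5361, -0.2849, 0.2438]
ee_rot: [3.142, -0.0, 0.445]
force: [-0.3, 0.5, -0.3]
finger_gap: 0.0921
time_s: 3.3
ee_pos: [0.536, -0.285, 0.2437]
ee_rot: [-3.141, 0.0, 0.092]
force: [-0.3, -0.3, -0.2]
finger_gap: 0.0918
[ 0.5   0.39 -0.07  1.67  0.03  1.08 -1.06] [ 0.536  -0.285   0.2437] [-3.1415  0.      0.0915] [-0.34 -0.33 -0.17]
3232
(array([ 538. , -284.8]), array([94. , 13.9]), 5.03) [ 0.54023257 -0.28456694  0.13132331] 0.1340250944711945
14196
(array([ 538.1, -284.9]), array([155.5, 120.4]), 5.03) [ 0.5454888  -0.28407556  0.06204836]
[{'at': [0.5374, -0.2871, 0.1237], 'p': 0.91}]
```

View pics/w1.png

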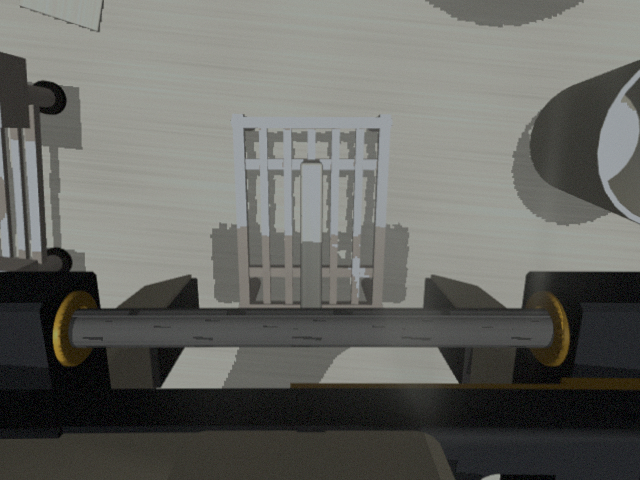

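The wrist view shows the bar at px column 311, upright and central between the fingers, with nothing in the fingers' way (mug at (600,150), base at (30,170)). Next: descend and grip.

```bash
python3 -m crank '{"offset":[[0,0,0.016],[0,0,0.02],[0,0,0.02],[0,0,0.02],[0,0,0.02],[0,0,0.015],[0,0,0.0095],[0,0,0]],"rotation":[[0,0,0.004],[0,0,0],[0,0,0],[0,0,0],[0,0,0],[0,0,0],[0,0,0],[0,0,0]],"hand":[-1,-1,-1,-1,-1,-1,-1,-1]}' 50
python3 -m crank '{"offset":[[0,0,0],[0,0,0],[0,0,0],[0,0,0],[0,0,0],[0,0,0],[0,0,0],[0,0,0]],"rotation":[[0,0,0],[0,0,0],[0,0,0],[0,0,0],[0,0,0],[0,0,0],[0,0,0],[0,0,0]],"hand":[1,1,1,1,1,1,1,1]}' 50
```

```text
time_s: 4.2
ee_pos: [0.5352, -0.2846, 0.1219]
ee_rot: [-3.14, 0.002, 0.087]
force: [-0.2, 0.7, -0.2]
finger_gap: 0.0919
time_s: 5.0
ee_pos: [0.536, -0.2849, 0.1232]
ee_rot: [-3.142, 0.0, 0.087]
force: [-0.6, -0.7, 0.5]
finger_gap: 0.0324
```

```bash
python3 -m crank '{"offset":[[0,0,0],[0,0,0],[0,0,0],[0,0,0],[0,0,0],[0,0,0],[0,0,0],[0,0,0]],"rotation":[[0,0,0],[0,0,0],[0,0,0],[0,0,0],[0,0,0],[0,0,0],[0,0,0],[0,0,0]],"hand":[1,1,1,1,1,1,1,1]}' 50
python3 -m crank '{"offset":[[0,0,-0.003],[0,0,-0.005],[0,0,-0.008],[0,0,-0.008],[0,0,-0.006],[0,0,0],[0,0,0],[0,0,0]],"rotation":[[0,0,0],[0,0,0],[0,0,0],[0,0,0],[0,0,0],[0,0,0],[0,0,0],[0,0,0]],"hand":[1,1,1,1,1,1,1,1]}'
python3 - <<'E'
from h import *
s=robot.get_state(); print(s['ee_pos'].round(4),s['force'].round(2),s['moment'].round(2),s['finger_gap'])
W,_=cloud("side","pics/s1.png")
p=box(W,(.535,-.285),.13,.075,.105); print(len(p),rect(p))
E
```

```text
time_s: 5.8
ee_pos: [0.536, -0.2851, 0.1232]
ee_rot: [3.141, -0.0, 0.087]
force: [0.2, -1.2, -1.9]
finger_gap: 0.0137
time_s: 6.6
ee_pos: [0.5357, -0.2848, 0.1529]
ee_rot: [-3.141, 0.001, 0.087]
force: [0.1, 0.2, -5.0]
finger_gap: 0.0139
[ 0.5357 -0.2848  0.1529] [ 0.07  0.19 -4.98] [ 0.01  0.15 -0.04] 0.013880100136337952
2912 (array([ 534.8, -286.4]), array([162.5, 121.6]), 5.0)
```

View pics/s1.png

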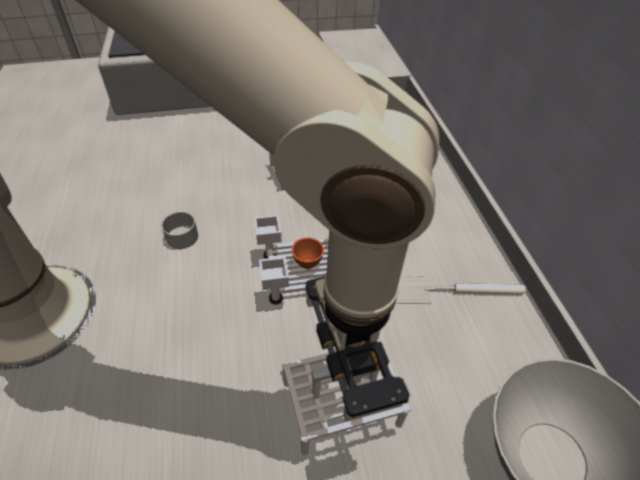

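Lifted cleanly: load about 5 N, gap 13.9 mm, and the deck at (300-405, 350-440) is level. Raising further, then carrying.

```bash
python3 -m crank '{"offset":[[0,0,-0.008],[0,0,-0.014],[0,0,-0.018],[0,0,-0.018],[0,0,-0.018],[0,0,-0.014],[0,0,-0.01],[0,0,-0.004]],"rotation":[[0,0,0],[0,0,0],[0,0,0],[0,0,0],[0,0,0],[0,0,0],[0,0,0.05],[0,0,0.055]],"hand":[1,1,1,1,1,1,1,1]}'
python3 - <<'E'
from h import *
from scipy.spatial.transform import Rotation as R
s=robot.get_state(); T=R.from_euler('xyz',s['ee_rot']).as_matrix()
print(s['ee_pos'],s['ee_rot'],s['force'].round(1),s['finger_gap'])
print(T.T@(np.array([.5365,.009,.258])-s['ee_pos']))
E
```

```text
time_s: 7.45
ee_pos: [0.5368, -0.2853, 0.2597]
ee_rot: [3.14, -0.003, -0.02]
force: [-0.1, -0.2, -5.4]
finger_gap: 0.0135
[ 0.53678624 -0.28534216  0.25965315] [ 3.14042153e+00 -2.82952096e-03 -2.02509605e-02] [-0.1 -0.2 -5.4] 0.013485833697120603
[-0.00625114 -0.29427772  0.00129084]
```

```bash
python3 -m crank '{"offset":[[0,-0.006,0],[0,-0.012,0],[-0.001,-0.018,0],[-0.001,-0.022,0],[-0.001,-0.022,0],[-0.001,-0.022,0],[-0.001,-0.022,0],[-0.001,-0.022,0]],"rotation":[[0,0,0],[0,0,0],[0,0,0],[0,0,0],[0,0,0],[0,0,0],[0,0,0],[0,0,0]],"hand":[1,1,1,1,1,1,1,1]}'
python3 -m crank '{"offset":[[0,-0.022,0],[0,-0.022,0],[0,-0.022,0],[0,-0.022,0],[0,-0.02,0],[0,-0.016,0],[0,-0.012,0],[0,-0.008,0]],"rotation":[[0,0,0],[0,0,0],[0,0,0],[0,0,0],[0,0,0],[0,0,0],[0,0,0],[0,0,0]],"hand":[1,1,1,1,1,1,1,1]}'
python3 -m crank '{"offset":[[0,-0.004,0],[0,0,0],[0,0,0],[0,0,0],[0,0,0],[0,0,0],[0,0,0],[0,0,0]],"rotation":[[0,0,0],[0,0,0],[0,0,0],[0,0,0],[0,0,0],[0,0,0],[0,0,0],[0,0,0]],"hand":[1,1,1,1,1,1,1,1]}'
python3 - <<'E'
from h import *
s=robot.get_state(); print(s['ee_pos'],s['ee_rot'],s['force'].round(1),s['finger_gap'])
for c in("scene","side","wrist"):
    W,_=cloud(c,f"pics/{c}2.png")
    for nm,r,z0,z1 in(("rim",.125,.088,.1),("deck",.13,.18,.21)):
        p=box(W,(.536,.009),r,z0,z1); print(c,nm,len(p),rect(p) if len(p)>20 else '', p[:,2].mean() if len(p) else '')
E
```

```text
time_s: 8.25
ee_pos: [0.532, -0.1357, 0.2568]
ee_rot: [-3.141, 0.001, -0.015]
force: [0.3, 0.9, -4.6]
finger_gap: 0.0137
time_s: 9.05
ee_pos: [0.5346, 0.0074, 0.2571]
ee_rot: [-3.141, 0.001, -0.015]
force: [0.3, 0.5, -5.4]
finger_gap: 0.0131
time_s: 9.85
ee_pos: [0.5354, 0.009, 0.2572]
ee_rot: [-3.142, -0.0, -0.018]
force: [-0.1, -0.1, -5.5]
finger_gap: 0.0135
[0.53536241 0.00899802 0.25722795] [-3.14158317e+00 -1.05336975e-05 -1.82664739e-02] [-0.1 -0.1 -5.5] 0.013456256005978296
scene rim 946 (array([537.3,   7.5]), array([159.2, 200.7]), 89.05) 0.093008876336508
scene deck 2788 (array([536.2,   8.5]), array([121.4, 163.6]), 89.76) 0.1951797228691232
side rim 880 (array([536.6,   7.3]), array([163.7, 198.4]), 89.18) 0.09332731330257961
side deck 3130 (array([534.6,   7.3]), array([122.1, 162.4]), 88.95) 0.19588357271719745
wrist rim 2164 (array([611. ,   6.1]), array([158.7,  47.5]), 88.95) 0.09423747329851258
wrist deck 21783 (array([571.9,   8.6]), array([121.8,  86.1]), 88.9) 0.1963526878868506
```

View pics/side2.png

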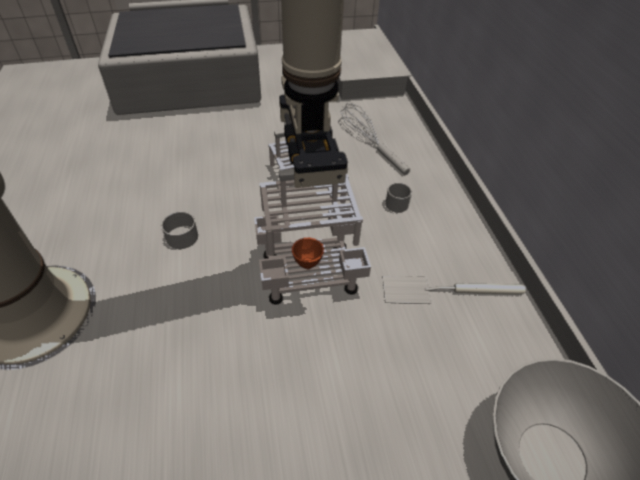

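View pics/scene2.png

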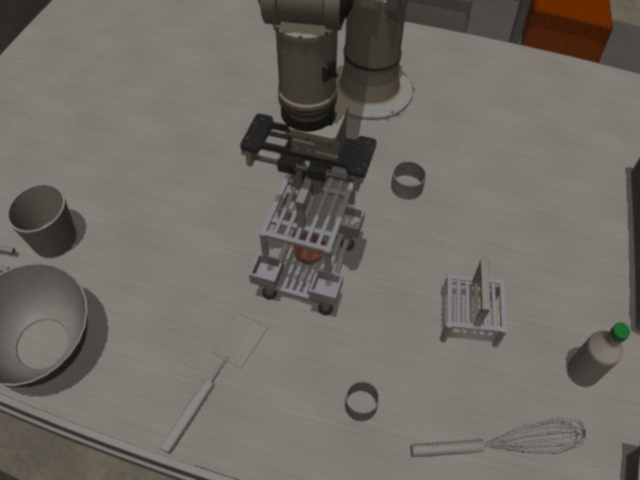

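View pics/wrist2.png

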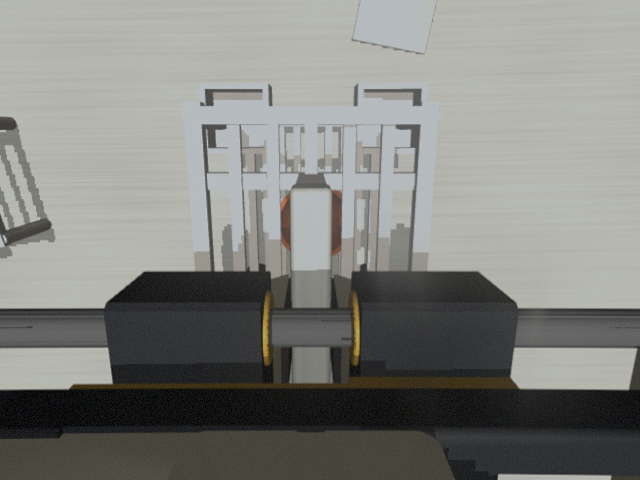

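The tier hangs level over the base. Both fixed cameras put the deck within about 2 mm of the socket centre, yaw -1.05° against -0.95°. In the side view the posts line up with the sockets at (273,270) and (355,262), and the dish is still in place at (308,252). Lowering to just above the floors.

```bash
python3 -m crank '{"offset":[[0.0015,0.001,0.004],[0,0,0.008],[0,0,0.01],[0,0,0.01],[0,0,0.01],[0,0,0.008],[0,0,0.006],[0,0,0.002]],"rotation":[[0,0,0],[0,0,0],[0,0,0],[0,0,0],[0,0,0],[0,0,0],[0,0,0],[0,0,0]],"hand":[1,1,1,1,1,1,1,1]}'
python3 -m crank '{"offset":[[0,0,0],[0,0,0],[0,0,0.001],[0,0,0.001],[0,0,0],[0,0,0],[0,0,0],[0,0,0]],"rotation":[[0,0,0],[0,0,0],[0,0,0],[0,0,0],[0,0,0],[0,0,0],[0,0,0],[0,0,0]],"hand":[1,1,1,1,1,1,1,1]}'
python3 - <<'E'
from h import *
s=robot.get_state(); print(s['ee_pos'],s['ee_rot'],s['force'].round(1),s['finger_gap'])
for c in("scene","side"):
    W,_=cloud(c,f"pics/{c}3.png")
    p=box(W,(.536,.009),.13,.12,.145); print(c,len(p),rect(p),p[:,2].mean())
E
```

```text
time_s: 10.8
ee_pos: [0.5364, 0.0081, 0.1983]
ee_rot: [-3.142, 0.001, -0.018]
force: [0.3, -0.6, -6.0]
finger_gap: 0.0136
time_s: 11.6
ee_pos: [0.5369, 0.0081, 0.1973]
ee_rot: [-3.142, -0.0, -0.018]
force: [0.6, 0.5, -5.5]
finger_gap: 0.0133
[0.53687927 0.00806853 0.19728102] [-3.14155612e+00 -1.48336813e-04 -1.81506923e-02] [ 0.6  0.5 -5.5] 0.013342208322542348
scene 2496 (array([537.3,   8.5]), array([121.3, 162.7]), 88.92) 0.1352687168195806
side 2639 (array([536.1,   6.2]), array([121.7, 162.1]), 88.84) 0.13585941069230706
```

View pics/side3.png

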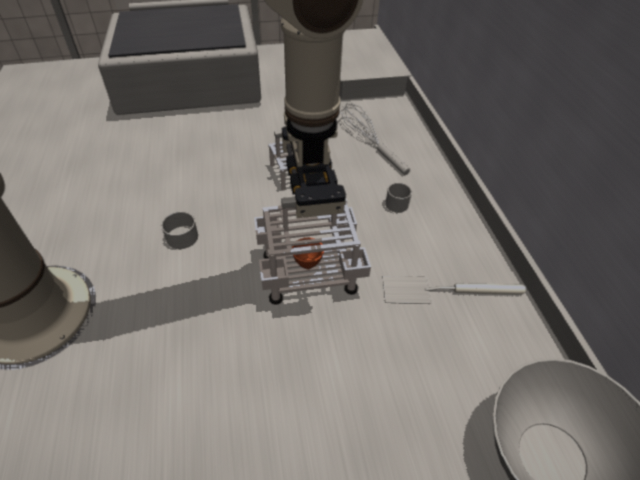

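The posts are inside the sockets, with front feet seen at (273,265) and (357,258), and the gripper still carries the full weight. Final lowering in small steps.

```bash
python3 -m crank '{"offset":[[0,0,0.001],[0,0,0.001],[0,0,0.001],[0,0,0],[0,0,0],[0,0,0],[0,0,0],[0,0,0]],"rotation":[[0,0,0],[0,0,0],[0,0,0],[0,0,0],[0,0,0],[0,0,0],[0,0,0],[0,0,0]],"hand":[1,1,1,1,1,1,1,1]}'
python3 -m crank '{"offset":[[0,0,0.0005],[0,0,0.0005],[0,0,0],[0,0,0],[0,0,0],[0,0,0],[0,0,0],[0,0,0]],"rotation":[[0,0,0],[0,0,0],[0,0,0],[0,0,0],[0,0,0],[0,0,0],[0,0,0],[0,0,0]],"hand":[1,1,1,1,1,1,1,1]}'
```

```text
time_s: 12.5
ee_pos: [0.5368, 0.0081, 0.1942]
ee_rot: [-3.142, -0.0, -0.018]
force: [-0.6, -0.4, -5.3]
finger_gap: 0.0134
time_s: 13.3
ee_pos: [0.5368, 0.0081, 0.1932]
ee_rot: [-3.142, -0.0, -0.018]
force: [-0.7, -0.1, -5.6]
finger_gap: 0.0136
```

```bash
python3 -m crank '{"offset":[[0,0,0.0005],[0,0,0.0005],[0,0,0],[0,0,0],[0,0,0],[0,0,0],[0,0,0],[0,0,0]],"rotation":[[0,0,0],[0,0,0],[0,0,0],[0,0,0],[0,0,0],[0,0,0],[0,0,0],[0,0,0]],"hand":[1,1,1,1,1,1,1,1]}'
```

```text
time_s: 14.1
ee_pos: [0.5369, 0.008, 0.1931]
ee_rot: [3.141, -0.0, -0.018]
force: [-5.0, -1.3, 5.6]
finger_gap: 0.0132
```

Contact: Fz went from -5.5 to +5.6 N, and z stopped at 0.1931, against 0.193 expected for a seated tier. Release and back off upwards.

```bash
python3 -m crank '{"offset":[[0,0,0],[0,0,0],[0,0,0],[0,0,0],[0,0,0],[0,0,0],[0,0,0],[0,0,0]],"rotation":[[0,0,0],[0,0,0],[0,0,0],[0,0,0],[0,0,0],[0,0,0],[0,0,0],[0,0,0]],"hand":[0.6,0.4,0.2,0,0,0,0,0]}'
python3 -m crank '{"offset":[[0,0,-0.005],[0,0,-0.01],[0,0,-0.015],[0,0,-0.02],[0,0,-0.02],[0,0,-0.02],[0,0,-0.01],[0,0,0]],"rotation":[[0,0,0],[0,0,0],[0,0,0],[0,0,0],[0,0,0],[0,0,0],[0,0,0],[0,0,0]],"hand":[0,0,0,0,0,0,0,0]}'
python3 - <<'E'
from h import *
s=robot.get_state(); print(s['ee_pos'],s['force'].round(1),s['finger_gap'])
for c in("scene","side","wrist"):
    W,_=cloud(c,f"pics/{c}4.png")
    for nm,r,z0,z1 in(("deck",.13,.115,.145),("bar",.08,.182,.208)):
        p=box(W,(.536,.009),r,z0,z1); 
        if len(p)<20: print(c,nm,len(p));continue
        A=np.linalg.lstsq(np.c_[p[:,:2]-[.536,.009],np.ones(len(p))],p[:,2],rcond=None)[0]
        print(c,nm,len(p),rect(p),'z90',np.percentile(p[:,2],90).round(4),'tilt',A.round(4))
    for n in("tier_handle","small_tier","dish"):
        print(c,n,[(q['p'],[round(float(v),4) for v in q['at']]) for q in eyes.tip_of(n,c)][:2])
E
```

```text
time_s: 14.9
ee_pos: [0.5369, 0.0081, 0.1922]
ee_rot: [-3.142, -0.0, -0.018]
force: [-0.7, -0.3, 0.2]
finger_gap: 0.0455
time_s: 15.7
ee_pos: [0.538, 0.0081, 0.2944]
ee_rot: [-3.141, -0.004, -0.018]
force: [0.2, -0.6, -0.8]
finger_gap: 0.0461
[0.537962   0.00813668 0.29435646] [ 0.2 -0.6 -0.8] 0.04612232500716522
scene deck 3076 (array([536.2,   8.9]), array([121.9, 164.4]), 89.03) z90 0.1346 tilt [-0.0025  0.0017  0.1313]
scene bar 506 (array([537.1,   8.5]), array([ 15. , 100.7]), 89.27) z90 0.2024 tilt [-0.0388 -0.2412  0.1996]
scene tier_handle [(0.72, [0.5352, 0.0094, 0.1971]), (0.31, [0.5596, 0.3251, -0.0024])]
scene small_tier [(0.62, [0.5598, 0.3246, -0.0019])]
scene dish [(0.86, [0.5338, 0.0069, 0.0292])]
side deck 2964 (array([536.1,   6. ]), array([122.6, 162.5]), 88.81) z90 0.1346 tilt [0.0005 0.0011 0.1317]
side bar 629 (array([535.3,   6.4]), array([17.3, 99.1]), 89.58) z90 0.2028 tilt [0.0119 0.5759 0.2014]
side tier_handle [(0.8, [0.5351, 0.0071, 0.1971]), (0.21, [0.5391, 0.0077, -0.0027])]
side small_tier [(0.76, [0.5584, 0.3219, -0.0006])]
side dish [(0.87, [0.5282, 0.0096, 0.0281])]
wrist deck 14248 (array([542.6,   8. ]), array([121.1, 147.6]), 88.91) z90 0.134 tilt [ 0.0126 -0.0013  0.1318]
wrist bar 3466 (array([543.4,   8.1]), array([14., 85.]), 88.91) z90 0.2023 tilt [-0.0021 -0.0033  0.2014]
wrist tier_handle [(0.95, [0.5371, 0.0064, 0.197])]
wrist small_tier [(0.56, [0.559, 0.3257, 0.0014])]
wrist dish [(0.62, [0.5323, 0.0042, 0.0284])]
```

View pics/side4.png

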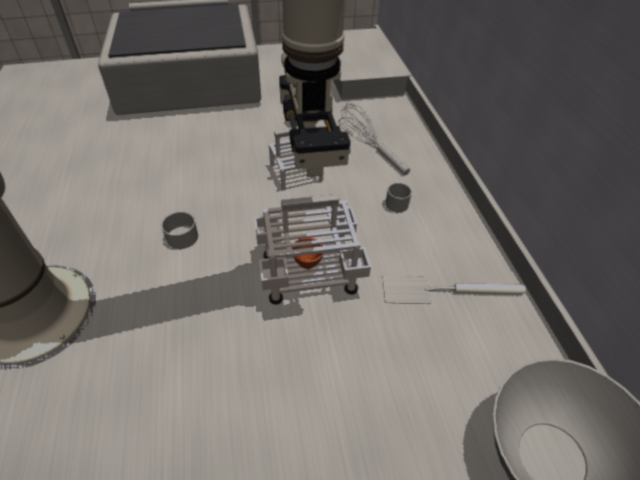

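View pics/wrist4.png

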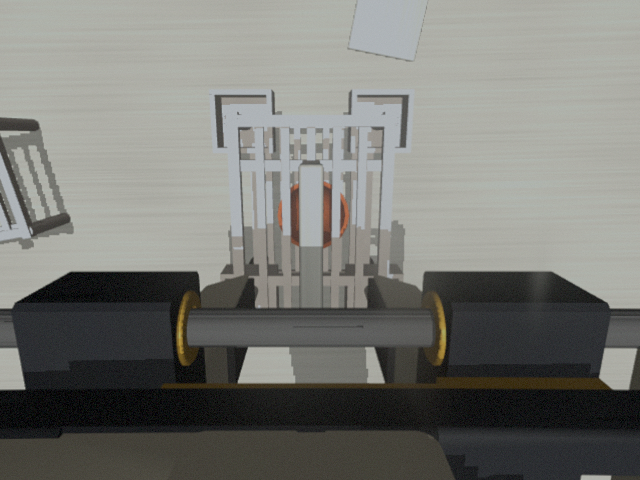

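View pics/scene4.png

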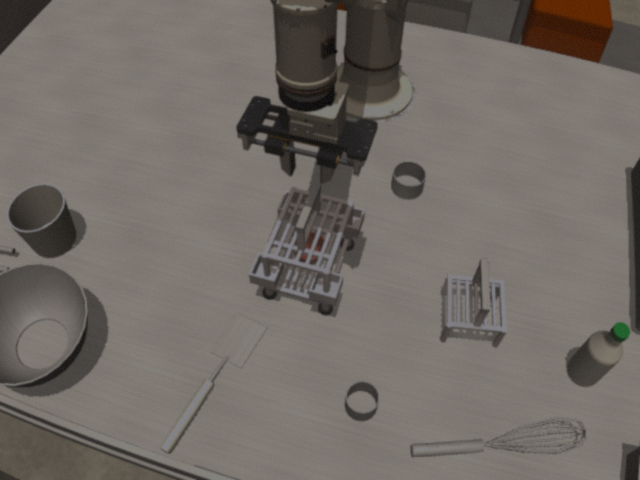

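The tier is seated and level: bar top about 0.202 and deck about 0.131-0.135, with all visible posts inside their sockets. The dish at (308,252) in the side view and the small tier at (478,303) in the scene view are where they started. The gripper is clear, about 80 mm above the bar.

```bash
python3 -m crank '{"offset":[[0,0,-0.005],[0,0,0],[0,0,0],[0,0,0],[0,0,0],[0,0,0],[0,0,0],[0,0,0]],"rotation":[[0,0,0],[0,0,0],[0,0,0],[0,0,0],[0,0,0],[0,0,0],[0,0,0],[0,0,0]],"hand":[0,0,0,0,0,0,0,0]}' && python3 -c "
from station import robot; print(robot.sign_off())"
```

```text
time_s: 17.1
ee_pos: [0.5368, 0.0081, 0.2972]
ee_rot: [-3.142, 0.0, -0.018]
force: [-0.2, -0.4, -0.3]
finger_gap: 0.046
the job is handed in; nothing more can be done
None
```

The oblong top tier is stacked on the base tier over the dish, and I handed the job in at about 17 s of the 35 s allowed. I gripped it by the bar at 50 N and carried it over level. I lowered it until it stood on the sockets: vertical force went from -5.5 to +5.6 N with the TCP stopped at 0.193 m, as expected when seated. Then I opened the jaws and retreated straight up.

**Last checks:**
- **Seating:** the bar top is at about 0.202 m and the deck is level, both as expected for a seated tier. The tier sits within about 2 mm of the socket centres. The posts I could see are inside their sockets; the rear ones were partly hidden.
- **Dish:** the detectors put it 2–9 mm from where they first did, depending on the camera. The largest shift was about 5 mm within one camera, about their own error, and the pictures show it in the same place.
- **Small tier:** the detectors put it within about 3 mm of its first readings, and the pictures show it unmoved.
- **Gripper:** it was clear of everything, with no load on the wrist.

No check failed. One disagreement: the wrist camera put the tier centre about 6 mm further out in x than the fixed cameras did. I put that down to the gripper hiding the near end of the tier.

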